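Wedge the tube block tight in the agitator bay

TASK

The aluminium tube block on the bench agitator is loose in its bay. Take the large wedge from the stand, set it thin end down and upright in the middle of the slot between the block and the aluminium rail, let go so that it stands there loosely, then tap it down from above until the block is jammed against its stop and the wedge is tight.

Things in the scene. Friction and masses are not known exactly. Their poses are not given: they have to be found in the camera images.
- wedge: Large white plastic wedge hung thin end down in the stand (mm): taper 80 tall, 36 wide (its y), 6 thick (its x) at the thin end, 34 at the top, both broad faces leaning 10 degrees; head on it 36 (x) x 56 (y) x 34 high; 0.13 kg. Origin: centre of the thin end's underside, z up; head from z=80 to z=114. Same turned half round. Grip the head across its 36 mm, 20 or more above the plate.
- stand: Steel stand (mm): plate 70 (x) x 250 (y), top 105 above the table. Origin under its middle. Three holes 76 apart along y, in each a white piece hung by its head, axes as the stand's, in any order: the large wedge; a small wedge (head 22 x 56, 18 high); a straight spacer (round head 54 across, 22 high). The last two do not fit the slot. Pieces lift straight out.
- slot_mouth (a point): Middle of the slot's open top (mm), 130 above the table. x across the slot from fixed rail to tube block, y along it (110 long), z up; rail and block tops level with it. Walls lean out 10 degrees; top edges at x=-12 (rail), x=+12 (block at its stop; up to 6 less before). Floor 60 below. Tube caps on the block 22 high from x=30 on. Thin end of wedge: loose 37 to 47 below the mouth, tight 53.
- block (a joint): Slide of the aluminium tube block (83 x 110 mm, 60 high, white-capped tubes) away from the rail, in m: 0.008 is against its stop, 0.002 to 0.005 at the start. Slides stiffly (1.5 N) and stays put. Some 10 to 20 N down on the wedge's head, once or several times, drives wedge and block home; the wedge then holds by friction.

How it is judged:
On the way:
1. the wedge stands by itself, thin end down, loosely in the middle of the slot, the block not yet against its stop (horizontal distance between wedge and slot_mouth below 0.025 m and z of wedge in the frame of slot_mouth below -0.015 m and angle between wedge's own z axis and vertical below 0.26 rad and contact force between the fingers and wedge below 0.1 N and value of joint block below 0.007 m), for 0.2 s.
At the end, for the whole second after the job is handed in: The block is against its stop (within 0.7 mm) and the wedge stands still and tight beside it, pressing on it with more than 1 N; it is upright within 10 degrees, its thin end at least 40 mm below the slot's mouth and within 25 mm of the slot's middle, seen from above (value of joint block above 0.0073 m and contact force between wedge and block above 1 N and horizontal distance between wedge and slot_mouth below 0.025 m and z of wedge in the frame of slot_mouth below -0.04 m and angle between wedge's own z axis and vertical below 0.175 rad and linear speed of wedge below 0.01 m/s); the robot touches nothing.
It also fails if it takes over 48 s, if anything falls off the work surface, if the arm or the gripper's body presses on something with over 40 N, if the wrist force passes 120 N, or if a joint passes its speed limit or range.

ROBOT

A 6-joint arm with a two-finger parallel gripper is mounted at the origin on the work surface. World frame = base frame: x ahead of the robot, y to its left, z up, the work surface at z = 0. Lengths are in m, angles in rad, forces in N, time in s.
With the tool pointing down it reaches from about 0.425 to 0.95 m from the base axis. Payload 3.5 kg.
Tool frame: the origin (TCP) lies on the centre line of the jaws, within the pads' length; the fingertips stand 11 mm ahead of it and the grasp point (between the pads) lies 8 mm behind it; y points along the fingers, x is the direction in which the jaws open and shut, and the axes are right-handed (so a half turn about y gives the same grasp; the last joint's range is limited). The gripper opens to 85 mm and grips with 20 to 120 N. Pads are 22 mm wide; open, the fingers measure 114 mm over their backs; the gripper's body (76 mm by 85 mm) begins 54 mm behind the grasp point. The pads swing forward as they close: fully open they stand 13 mm farther back than shut.
Start: joints at [-0.15, 0.286, 1.577, -0, 1.279, -0.15], TCP at [0.675, 0, 0.242] pointing down, gripper open.
Joint ranges: [-2.77, 2.77], [-0.9, 2.22], [0.21, 2.48], [-1.53, 4.67], [0.24, 2.81], [-2.84, 2.84]. Speed limits (rad/s): [2.79, 2.79, 3.14, 3.14, 3.14, 3.14].

INTERFACE

Orientations are given as a unit quaternion [x, y, z, w].
In Python, from plant import get_state, read_camera, sign_off gives the robot as it stands.
- The arm moves only by the shell command python3 -m inch 'ROWS' [FORCE]. ROWS is JSON, a list of rows, each an object of numbers: "ax", "ay", "az": the turn, a rotation vector about the tool's x, y, z in rad; "x", "y", "z": the shift along the tool's x, y, z in mm; "hand": the closure, from -1 (fully open) to 1 (shut). In form: [{"ax": .., "ay": .., "az": .., "x": .., "y": .., "z": .., "hand": ..}, ...]. A call has 1 to 5 rows; each row shifts and turns the commanded pose from where the row before left it, along the tool's axes as they then stand; what a row does not reach is not made up. A row lasts 1/12 s, in which the tool goes at most 41.7 mm and 7.16 degrees, less where a joint would pass 70% of its speed; a pose out of reach is approached as far as the arm can. A call with a gripper value outside its range is refused whole. The fingers move at their own pace and stop on an object; FORCE is the grip in N (left out, the last holds). Time passes only in rows, so rows that do not move let the fingers close. It gives the time, the measured TCP pose, the force and the opening at its end, in the units of the state.
- get_state(): the state, without advancing time (a new reading comes with each control period).
- read_camera(name): name is "scene" or "side" or "wrist"; returns a dict with "img" (400x640x3 uint8, red, green, blue), "fov_y" (degrees; the focal length in pixels is half the picture's height over the tangent of half this angle, whatever the lens; pixels are square), "cx", "cy" (the principal point, pixels), "distortion" ([k1, k2, p1, p2, k3] as OpenCV has them; the pictures are not rectified), "T" (4x4, takes a point from camera to world coordinates); the wrist camera has in their place "T_tool_cam" (4x4, takes a point from camera to tool coordinates, whose origin is the TCP and whose axes are the tool frame's). Camera axes: x right, y down, z forward; pixel columns grow to the right and rows downward; lengths in m; the calibration is good to about 2 mm. A picture is of the moment at which its call begins: read the wrist's pose just before it. There is no depth.
- sign_off(): hands the job in, once; it reports no verdict.
The state is a dict: "time": time; "qpos": joint angles; "dq": joint speeds; "joint_efforts": joint torques, N m; "eef_pos": TCP position; "tcp_rot": TCP orientation; "contact_force": force on the tool from outside, world axes, zero at the start; "wrist_torque": the same for the moment, N m; "opening": opening from 0.0 (shut) to 1.0 (fully open).
Only numpy, scipy, OpenCV 4.12 (cv2) and the standard library are available. Lean on these libraries where they do the work, as an engineer would, in place of code of your own. Each camera call takes 0.05 s, during which the arm holds its last target. There are 200 camera calls.

## Working session

There is one attempt and no reset: what is moved stays moved. The work goes in short steps, Python scripts to look and compute and a shell command to move; the robot and the scene stay as the last step left them, time stands still between calls to the robot, and variables do not carry over. Pictures are saved under pics/ and viewed, about 8 in all and at most 12, crops included, and the job is handed in when it is done.

```bash
ls; mkdir -p pics; cat > h.py <<'E'
import numpy as np, cv2
from scipy.spatial.transform import Rotation as R
from plant import get_state, read_camera, sign_off
def cam(name):
    s=get_state(); c=read_camera(name)
    if 'T' not in c:
        T=np.eye(4);T[:3,:3]=R.from_quat(s['tcp_rot']).as_matrix();T[:3,3]=s['eef_pos'];c['T']=T@np.array(c['T_tool_cam'])
    c['T']=np.array(c['T']); f=200/np.tan(np.radians(c['fov_y'])/2)
    c['K']=np.array([[f,0,c['cx']],[0,f,c['cy']],[0,0,1]]);c['D']=np.array(c['distortion'],float)
    return c
def save(c,n): cv2.imwrite('pics/'+n,c['img'][:,:,::-1])
def ray(c,uv):
    p=cv2.undistortPoints(np.array(uv,float).reshape(-1,1,2),c['K'],c['D']).reshape(-1,2)
    return c['T'][:3,3],np.c_[p,np.ones(len(p))]@c['T'][:3,:3].T
def onz(c,uv,z):
    o,d=ray(c,uv); return o+d*((z-o[2])/d[:,2])[:,None]
def proj(c,P):
    M=np.linalg.inv(c['T']); r,_=cv2.Rodrigues(M[:3,:3])
    return cv2.projectPoints(np.array(P,float).reshape(-1,1,3),r,M[:3,3],c['K'],c['D'])[0].reshape(-1,2)
E
python3 - <<'E'
from h import *
import pickle
s=get_state();print(s)
cs={n:cam(n) for n in ('scene','side','wrist')}
pickle.dump(cs,open('c0.pkl','wb'))
for n,c in cs.items(): save(c,n+'0.png');print(n,c['T'].round(3).tolist(),c['fov_y'])
E
```

```text
pics
{'time': 0.0, 'qpos': array([-1.50056977e-01,  2.87164966e-01,  1.57816048e+00, -2.14765968e-05,
        1.27858642e+00, -1.49987098e-01]), 'dq': array([-1.40367431e-05, -1.36209592e-04, -8.49644130e-04,  1.90518307e-03,
        1.65989787e-03,  1.91765161e-03]), 'joint_efforts': array([-1.79628755e-04, -4.05981302e+01, -2.92628127e+01, -1.54224781e-04,
        5.81841552e-03,  3.74769741e-06]), 'eef_pos': array([6.74378042e-01, 8.02127537e-05, 2.40956553e-01]), 'tcp_rot': array([-0.70699094,  0.00083435,  0.00078933,  0.70722167]), 'contact_force': array([-0.3673104 , -0.50184353,  0.80257522]), 'wrist_torque': array([-0.03629543, -0.02689391, -0.08095208]), 'opening': 0.99985570508071}
scene [[-0.07, 0.704, -0.707, 1.26], [0.997, 0.058, -0.042, 0.068], [0.012, -0.708, -0.706, 0.86], [0.0, 0.0, 0.0, 1.0]] 42.26631621388875
side [[-0.984, -0.1, 0.148, 0.384], [-0.178, 0.622, -0.763, 0.753], [-0.015, -0.777, -0.629, 0.721], [0.0, 0.0, 0.0, 1.0]] 53.68376227394028
wrist [[1.0, 0.0, -0.002, 0.676], [-0.0, -0.958, -0.288, 0.073], [-0.002, 0.288, -0.958, 0.372], [0.0, 0.0, 0.0, 1.0]] 70.25390097879577
```

View pictures.

View pics/scene0.png

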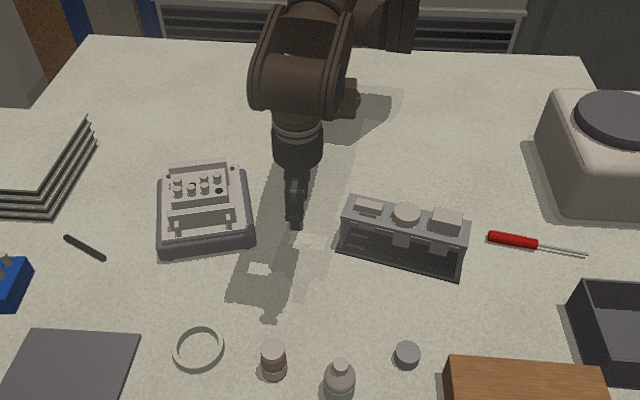

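View pics/side0.png

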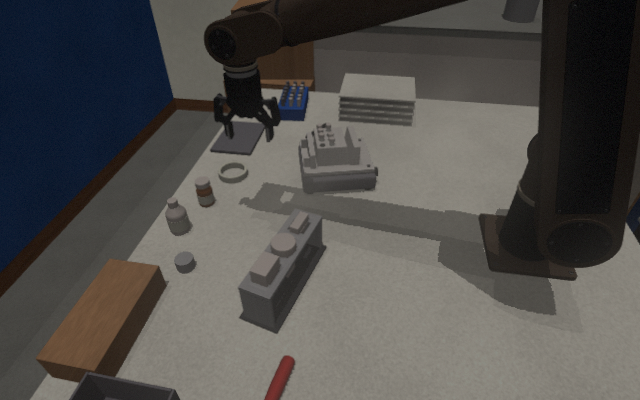

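```bash
python3 - <<'E'
import cv2,numpy as np
a=cv2.imread('pics/scene0.png'); 
x=cv2.resize(a[150:270,145:270],None,fx=4,fy=4,interpolation=cv2.INTER_CUBIC)
y=cv2.resize(a[185:285,330:480],None,fx=4,fy=4,interpolation=cv2.INTER_CUBIC)[:, :]
x=cv2.resize(x,(500,480))
o=np.zeros((480,500+300,3),np.uint8);o[:,:500]=x;o[:200,500:]=cv2.resize(y,(300,200))
s=cv2.imread('pics/side0.png')[205:325,235:335];o[200:480,500:733]=cv2.resize(s,(233,280))
cv2.imwrite('pics/crop.png',o)
E
```

```text
(no output)
```

View pics/crop.png

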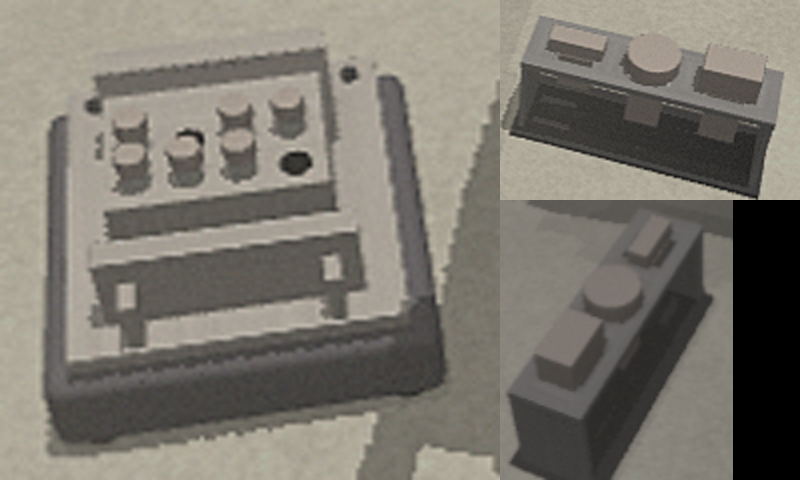

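```bash
python3 - <<'E'
from h import *
import pickle
cs=pickle.load(open('c0.pkl','rb'));c=cs['scene']
q=np.array([(708,46),(769,52),(764,77),(702,70)],float); uv=np.c_[330+(q[:,0]-500)/2,185+q[:,1]/2]
P=onz(c,uv,.139);print(P.round(4),P.mean(0)); print(np.linalg.norm(np.roll(P,-1,0)-P,axis=1))
q=np.array([(92,243),(355,213),(105,210),(330,182)],float); uv=np.c_[145+q[:,0]/4,150+q[:,1]/4]
P=onz(c,uv,.13);print(P.round(4))
q=np.array([(538,372),(580,388),(603,330),(565,313)],float);uv=np.c_[235+(q[:,0]-500)*100/233,205+(q[:,1]-200)*120/280]
q2=uv;P=onz(cs['side'],np.array([(253,262),(277,271),(280,257),(256,250)]),.139);print('side',P.mean(0))
E
```

```text
[[0.5562 0.249  0.139 ]
 [0.5594 0.3064 0.139 ]
 [0.5923 0.2976 0.139 ]
 [0.5882 0.2406 0.139 ]] [0.57402569 0.27340499 0.139     ]
[0.05746944 0.03407487 0.05708952 0.03306343]
[[ 0.5965 -0.261   0.13  ]
 [ 0.5665 -0.1396  0.13  ]
 [ 0.5743 -0.2608  0.13  ]
 [ 0.5463 -0.1559  0.13  ]]
side [0.57139148 0.26455865 0.139     ]
```

View pics/wrist0.png

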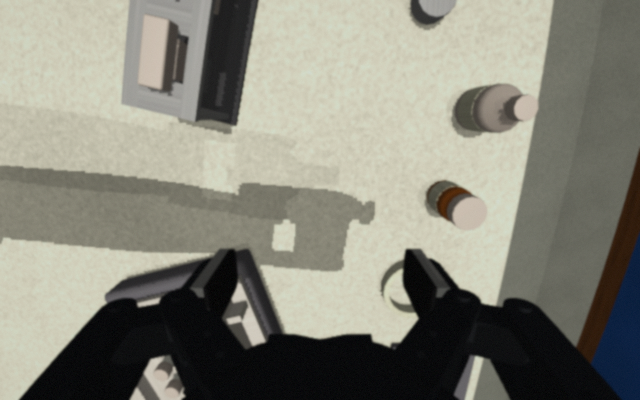

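```bash
python3 -m inch '[{"x":-13,"z":28,"y":-7,"hand":-1},{"x":-13,"z":28,"y":-7,"hand":-1},{"x":-13,"z":28,"y":-7,"hand":-1},{"x":-13,"z":28,"y":-7,"hand":-1},{"x":-13,"z":28,"y":-7,"hand":-1}]' 40; python3 -m inch '[{"x":-12,"z":28,"y":-7,"hand":-1},{"x":-12,"z":28,"y":-7,"hand":-1},{"x":-11,"z":25,"y":-7,"hand":-1},{"hand":-1},{"hand":-1}]'
python3 - <<'E'
from h import *
import pickle
c=cam('wrist');save(c,'w1.png');pickle.dump(c,open('c1.pkl','wb'));s=get_state();print(s['eef_pos'],s['tcp_rot'],s['dq'].round(3))
print(proj(c,[[.574,.273,.139]]))
E
```

```text
[6.74596200e-01 6.70834795e-05 2.41404205e-01] [-7.07022988e-01  5.54735135e-04  5.45394787e-04  7.07190136e-01] [ 0.    -0.003 -0.005  0.001 -0.001 -0.001]
[[ 170.14123681 -181.74633781]]validation failed for argument at $[0]...
validation failed for argument at $[0]...
```

View pics/w1.png

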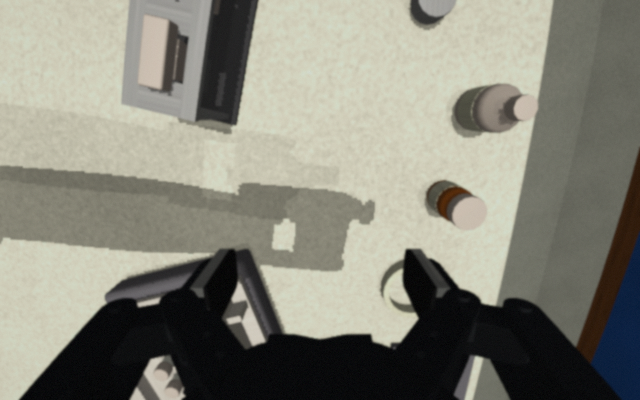

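The arm did not move (same view as before): the rows were refused, probably because every key is required. I'll retry with all keys given.

```bash
python3 -m inch '[{"ax":0,"ay":0,"az":0,"x":-13,"y":-7,"z":28,"hand":-1},{"ax":0,"ay":0,"az":0,"x":-13,"y":-7,"z":28,"hand":-1},{"ax":0,"ay":0,"az":0,"x":-13,"y":-7,"z":28,"hand":-1},{"ax":0,"ay":0,"az":0,"x":-13,"y":-7,"z":28,"hand":-1},{"ax":0,"ay":0,"az":0,"x":-13,"y":-7,"z":28,"hand":-1}]' 40 && python3 -m inch '[{"ax":0,"ay":0,"az":0,"x":-12,"y":-7,"z":28,"hand":-1},{"ax":0,"ay":0,"az":0,"x":-12,"y":-7,"z":28,"hand":-1},{"ax":0,"ay":0,"az":0,"x":-11,"y":-7,"z":25,"hand":-1},{"ax":0,"ay":0,"az":0,"x":0,"y":0,"z":0,"hand":-1},{"ax":0,"ay":0,"az":0,"x":0,"y":0,"z":0,"hand":-1}]' && 
python3 - <<'E'
from h import *
import pickle
c=cam('wrist');save(c,'w2.png');pickle.dump(c,open('c2.pkl','wb'));s=get_state();print(s['eef_pos'],s['tcp_rot'],s['dq'].round(3))
print(proj(c,[[.574,.273,.139]]))
E
```

```text
time: 0.62
eef_pos: [0.6091, 0.1411, 0.2773]
tcp_rot: [-0.707, 0.0, 0.0, 0.707]
contact_force: [0.7, 0.5, -0.9]
opening: 1.005
time: 1.03
eef_pos: [0.5746, 0.2222, 0.2989]
tcp_rot: [0.707, 0.001, -0.001, -0.707]
contact_force: [0.3, 0.8, -0.8]
opening: 1.0
[0.57483346 0.22116353 0.2981946 ] [ 7.07307277e-01  4.42894335e-04 -3.40566504e-04 -7.06906008e-01] [-0.028  0.01   0.009 -0.    -0.001  0.001]
[[318.11143211 137.79894374]]
```

View pics/w2.png

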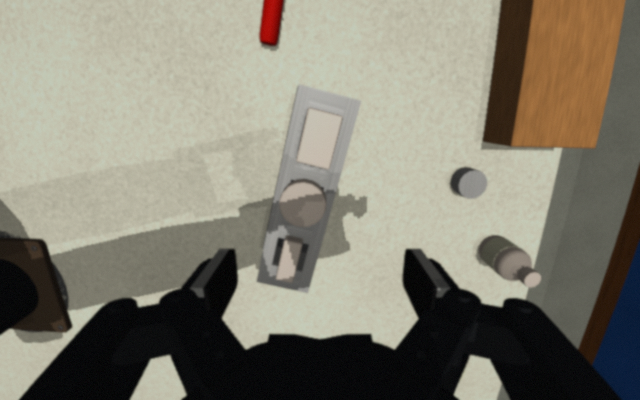

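Wrist view: the stand runs from (330,95) to (285,285); the large head (unshadowed) is at about (319,138), as predicted. I'll segment its top face.

```bash
python3 - <<'E'
from h import *
import pickle
c=pickle.load(open('c2.pkl','rb'));im=c['img'].astype(int)
print(im[138,319],im[138,300],im[95,310],im[150,350])
m=((im[...,0]-im[...,2]>12)&(im[...,0]>150)).astype(np.uint8);m[:90]=0;m[180:]=0
n,l,st,ce=cv2.connectedComponentsWithStats(m);k=l[138,319];print(st[k],ce[k])
cn=max(cv2.findContours((l==k).astype(np.uint8),0,cv2.CHAIN_APPROX_NONE)[0],key=len).reshape(-1,2)
P=onz(c,cn,.139)
(cx,cy),sz,a=cv2.minAreaRect((P[:,:2]*1000).astype(np.float32));print(cx,cy,sz,a)
# plate edges: blob that isn't floor
g=cv2.minAreaRect
Q=onz(c,[(299,86),(360,100),(307,292),(258,280)],.105);print(Q.round(4),Q.mean(0),np.diff(Q,axis=0))
E
```

```text
[198 190 176] [128 125 119] [172 171 166] [196 196 176]
[ 296  108   47   62 1972] [318.93052738 138.0811359 ]
574.6259765625 271.859375 (55.65291976928711, 35.828392028808594) 76.07291412353516
[[0.5533 0.3251 0.105 ]
 [0.6193 0.311  0.105 ]
 [0.5593 0.07   0.105 ]
 [0.4953 0.088  0.105 ]] [0.55679529 0.19852401 0.105     ] [[ 0.06594738 -0.01409367  0.        ]
 [-0.0599753  -0.24103428  0.        ]
 [-0.06405485  0.01797447  0.        ]]
```

Head measured 55.7 x 35.8 mm at (0.5746, 0.2719), long axis 76.1°, agreeing with the given size and the scene view. Move over it, turn +0.243 about tool y, descend.

```bash
python3 -m inch '[{"ax":0,"ay":0,"az":0,"x":0,"y":0,"z":26,"hand":-1},{"ax":0,"ay":0,"az":0,"x":0,"y":0,"z":25,"hand":-1},{"ax":0,"ay":0.122,"az":0,"x":0,"y":0,"z":0,"hand":-1},{"ax":0,"ay":0.121,"az":0,"x":0,"y":0,"z":0,"hand":-1},{"ax":0,"ay":0,"az":0,"x":0,"y":40,"z":0,"hand":-1}]' && python3 -m inch '[{"ax":0,"ay":0,"az":0,"x":0,"y":38,"z":0,"hand":-1},{"ax":0,"ay":0,"az":0,"x":0,"y":30,"z":0,"hand":-1},{"ax":0,"ay":0,"az":0,"x":0,"y":20,"z":0,"hand":-1},{"ax":0,"ay":0,"az":0,"x":0,"y":0,"z":0,"hand":-1},{"ax":0,"ay":0,"az":0,"x":0,"y":0,"z":0,"hand":-1}]'; python3 - <<'E'
from h import *
s=get_state();print(s['eef_pos'],s['contact_force'],R.from_quat(s['tcp_rot']).as_matrix().round(3))
E
```

```text
time: 1.5
eef_pos: [0.58, 0.2723, 0.2671]
tcp_rot: [-0.699, 0.082, -0.093, 0.704]
contact_force: [1.7, 0.8, 2.2]
opening: 0.995
time: 1.92
eef_pos: [0.5746, 0.2705, 0.1684]
tcp_rot: [0.702, -0.088, 0.085, -0.701]
contact_force: [0.2, 0.0, 0.7]
opening: 0.997
[0.57462898 0.27050807 0.16837119] [0.15699374 0.00835298 0.67988123] [[ 0.97  -0.004  0.242]
 [-0.242 -0.001  0.97 ]
 [-0.003 -1.    -0.002]]
```

```bash
python3 -m inch '[{"ax":0,"ay":0,"az":0,"x":0,"y":26,"z":1,"hand":-1},{"ax":0,"ay":0,"az":0,"x":0,"y":18,"z":0,"hand":-1},{"ax":0,"ay":0,"az":0,"x":0,"y":0,"z":0,"hand":-0.5},{"ax":0,"ay":0,"az":0,"x":0,"y":0,"z":0,"hand":1},{"ax":0,"ay":0,"az":0,"x":0,"y":0,"z":0,"hand":1}]' 40 && python3 -m inch '[{"ax":0,"ay":0,"az":0,"x":0,"y":0,"z":0,"hand":1},{"ax":0,"ay":0,"az":0,"x":0,"y":0,"z":0,"hand":1},{"ax":0,"ay":0,"az":0,"x":0,"y":0,"z":0,"hand":1},{"ax":0,"ay":0,"az":0,"x":0,"y":0,"z":0,"hand":1},{"ax":0,"ay":0,"az":0,"x":0,"y":0,"z":0,"hand":1}]'
```

```text
time: 2.33
eef_pos: [0.5769, 0.2732, 0.1291]
tcp_rot: [-0.701, 0.084, -0.087, 0.702]
contact_force: [-0.7, -0.4, 0.5]
opening: 0.603
time: 2.75
eef_pos: [0.5768, 0.2735, 0.1293]
tcp_rot: [-0.701, 0.084, -0.087, 0.703]
contact_force: [-1.2, 0.1, 6.6]
opening: 0.413
```

```bash
python3 -m inch '[{"ax":0,"ay":0,"az":0,"x":0,"y":0,"z":0,"hand":-0.3},{"ax":0,"ay":0,"az":0,"x":0,"y":0,"z":0,"hand":-0.3},{"ax":0,"ay":0,"az":0,"x":0,"y":0,"z":0,"hand":-0.3},{"ax":0,"ay":0,"az":0,"x":-2,"y":7,"z":-2,"hand":-0.3},{"ax":0,"ay":0,"az":0,"x":0,"y":0,"z":0,"hand":-0.3}]' && python3 -m inch '[{"ax":0,"ay":0,"az":0,"x":0,"y":0,"z":0,"hand":1},{"ax":0,"ay":0,"az":0,"x":0,"y":0,"z":0,"hand":1},{"ax":0,"ay":0,"az":0,"x":0,"y":0,"z":0,"hand":1},{"ax":0,"ay":0,"az":0,"x":0,"y":0,"z":0,"hand":1},{"ax":0,"ay":0,"az":0,"x":0,"y":0,"z":0,"hand":1}]'
```

```text
time: 3.17
eef_pos: [0.5714, 0.271, 0.1173]
tcp_rot: [0.702, -0.087, 0.085, -0.701]
contact_force: [-0.6, -0.0, -0.1]
opening: 0.649
time: 3.58
eef_pos: [0.5726, 0.2715, 0.1191]
tcp_rot: [0.702, -0.086, 0.086, -0.702]
contact_force: [0.3, -0.5, -1.4]
opening: 0.414
```

```bash
python3 -m inch '[{"ax":0,"ay":0,"az":0,"x":0,"y":-10,"z":0,"hand":1},{"ax":0,"ay":0,"az":0,"x":0,"y":-25,"z":0,"hand":1},{"ax":0,"ay":0,"az":0,"x":0,"y":-35,"z":0,"hand":1},{"ax":0,"ay":0,"az":0,"x":0,"y":-35,"z":0,"hand":1},{"ax":0,"ay":0,"az":0,"x":0,"y":-30,"z":0,"hand":1}]' 60 && python3 -m inch '[{"ax":0,"ay":0,"az":0,"x":0,"y":-25,"z":0,"hand":1},{"ax":0,"ay":0,"az":0,"x":0,"y":0,"z":0,"hand":1},{"ax":0,"ay":0,"az":0,"x":0,"y":0,"z":0,"hand":1},{"ax":0,"ay":0,"az":0,"x":0,"y":0,"z":0,"hand":1}]'; python3 - <<'E'
from h import *
import pickle
c=cam('scene');save(c,'s3.png');pickle.dump(c,open('c3.pkl','wb'));s=get_state();print(s['eef_pos'],s['tcp_rot'],s['opening'])
# slot measurement: crop upscaled of block region, scene unobstructed
a=c['img'][150:270,145:270,::-1];x=cv2.resize(a,(500,480),interpolation=cv2.INTER_CUBIC)
u=proj(c,[s['eef_pos']])[0].astype(int);print(u)
b=c['img'][max(u[1]-60,0):u[1]+90,u[0]-50:u[0]+50,::-1]
o=np.zeros((480,800,3),np.uint8);o[:,:500]=x;o[:450,500:]=cv2.resize(b,(300,450));cv2.imwrite('pics/crop3.png',o)
E
```

```text
time: 4.0
eef_pos: [0.5728, 0.2717, 0.2572]
tcp_rot: [-0.702, 0.085, -0.086, 0.702]
contact_force: [1.0, -0.1, -1.0]
opening: 0.412
time: 4.33
eef_pos: [0.572, 0.2713, 0.2779]
tcp_rot: [0.702, -0.086, 0.085, -0.702]
contact_force: [-1.5, 0.4, -1.2]
opening: 0.412
[0.5716657  0.27123856 0.27681466] [ 0.70248693 -0.08708304  0.0842995  -0.7013004 ] 0.41204561769255116
[461 159]
```

View pics/crop3.png

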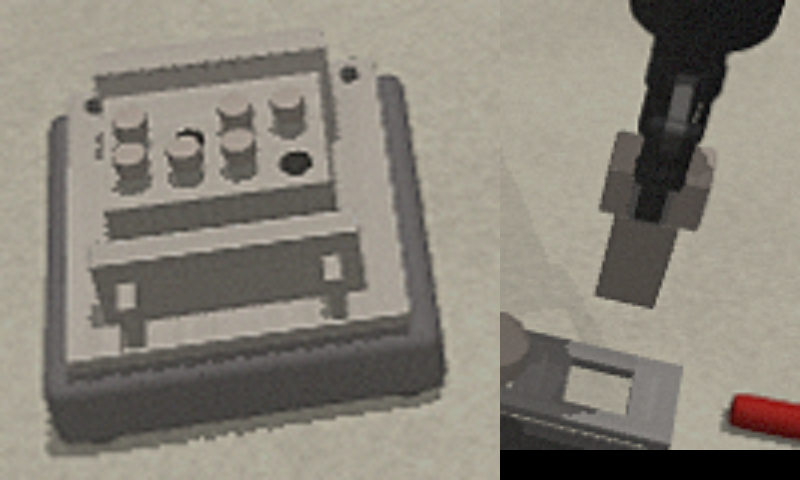

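Right panel: the wedge hangs upright in the jaws and the stand hole is empty. Slot centre estimated at about (0.570, -0.205), direction 104°. Carry across, stopping 70 mm short for a wrist look.

```bash
python3 -m inch '[{"ax":0,"ay":0,"az":0,"x":5,"y":0,"z":-18,"hand":1},{"ax":0,"ay":0,"az":0,"x":10,"y":0,"z":-35,"hand":1},{"ax":0,"ay":0,"az":0,"x":10,"y":0,"z":-36,"hand":1},{"ax":0,"ay":0,"az":0,"x":10,"y":0,"z":-36,"hand":1},{"ax":0,"ay":0,"az":0,"x":10,"y":0,"z":-36,"hand":1}]' && python3 -m inch '[{"ax":0,"ay":0,"az":0,"x":10,"y":0,"z":-36,"hand":1},{"ax":0,"ay":0,"az":0,"x":10,"y":0,"z":-36,"hand":1},{"ax":0,"ay":0,"az":0,"x":10,"y":0,"z":-36,"hand":1},{"ax":0,"ay":0,"az":0,"x":10,"y":0,"z":-36,"hand":1},{"ax":0,"ay":0,"az":0,"x":10,"y":0,"z":-36,"hand":1}]' && python3 -m inch '[{"ax":0,"ay":0,"az":0,"x":10,"y":0,"z":-36,"hand":1},{"ax":0,"ay":0,"az":0,"x":10,"y":0,"z":-36,"hand":1},{"ax":0,"ay":0,"az":0,"x":10,"y":0,"z":-36,"hand":1},{"ax":0,"ay":0,"az":0,"x":10,"y":0,"z":-36,"hand":1},{"ax":0,"ay":0,"az":0,"x":10,"y":0,"z":-36,"hand":1}]' && python3 -m inch '[{"ax":0,"ay":-0.1,"az":0,"x":0,"y":0,"z":0,"hand":1},{"ax":0,"ay":-0.1,"az":0,"x":0,"y":0,"z":0,"hand":1},{"ax":0,"ay":-0.1,"az":0,"x":0,"y":0,"z":0,"hand":1},{"ax":0,"ay":-0.1,"az":0,"x":0,"y":0,"z":0,"hand":1},{"ax":0,"ay":-0.096,"az":0,"x":0,"y":0,"z":0,"hand":1}]' && python3 -m inch '[{"ax":0,"ay":0,"az":0,"x":0,"y":0,"z":0,"hand":1},{"ax":0,"ay":0,"az":0,"x":0,"y":0,"z":0,"hand":1}]'
python3 - <<'E'
from h import *
import pickle
c=cam('wrist');save(c,'w4.png');pickle.dump(c,open('c4.pkl','wb'));s=get_state();print(s['eef_pos'],R.from_quat(s['tcp_rot']).as_matrix().round(3))
print(proj(c,[[.570,-.205,.13]]))
E
```

```text
time: 4.8
eef_pos: [0.5763, 0.1031, 0.2763]
tcp_rot: [0.702, -0.087, 0.084, -0.702]
contact_force: [0.9, 0.1, -1.8]
opening: 0.411
time: 5.22
eef_pos: [0.5816, -0.0838, 0.2765]
tcp_rot: [-0.702, 0.087, -0.084, 0.702]
contact_force: [0.9, 0.9, -0.5]
opening: 0.413
time: 5.63
eef_pos: [0.587, -0.2703, 0.2762]
tcp_rot: [-0.701, 0.087, -0.084, 0.703]
contact_force: [0.4, -0.3, -2.1]
opening: 0.414
time: 6.05
eef_pos: [0.5872, -0.2687, 0.2759]
tcp_rot: [-0.7, -0.089, 0.092, 0.703]
contact_force: [-0.3, 0.1, -1.6]
opening: 0.409
time: 6.22
eef_pos: [0.5875, -0.2686, 0.2769]
tcp_rot: [-0.701, -0.087, 0.089, 0.703]
contact_force: [-1.1, -0.5, -0.7]
opening: 0.408
[ 0.58765781 -0.26867065  0.27739858] [[ 0.969 -0.003 -0.248]
 [ 0.248  0.002  0.969]
 [-0.002 -1.     0.002]]
[[318.01137166 122.84496833]]
```

View pics/w4.png

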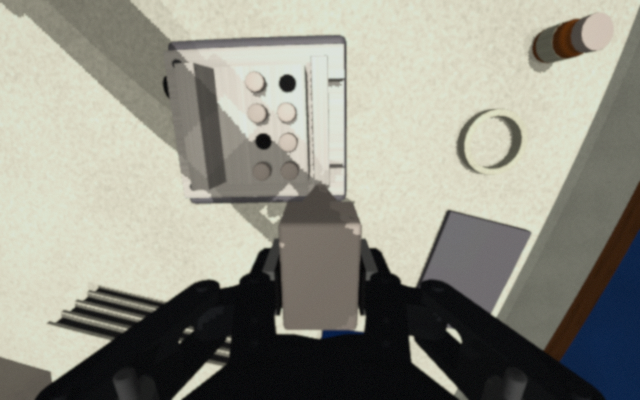

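```bash
python3 - <<'E'
from h import *
import pickle
c=pickle.load(open('c4.pkl','rb'))
cv2.imwrite('pics/crop4.png',cv2.resize(c['img'][40:205,255:355,::-1],None,fx=6,fy=3.6,interpolation=cv2.INTER_CUBIC))
for r in (75,100,125,150): print(r,c['img'][r,292:350].mean(1).astype(int).tolist())
E
```

```text
75 [177, 203, 217, 222, 223, 222, 225, 222, 223, 222, 220, 207, 174, 126, 114, 156, 188, 199, 198, 197, 209, 220, 222, 222, 222, 220, 221, 222, 221, 223, 221, 221, 222, 221, 215, 207, 212, 221, 222, 223, 223, 222, 221, 222, 223, 224, 222, 223, 223, 223, 221, 206, 165, 125, 147, 194, 211, 215]
100 [223, 223, 224, 224, 223, 223, 223, 223, 223, 223, 222, 218, 206, 164, 119, 126, 175, 203, 201, 188, 194, 213, 220, 221, 220, 219, 218, 220, 220, 222, 222, 220, 219, 220, 217, 208, 203, 213, 221, 223, 223, 223, 223, 224, 224, 224, 224, 224, 224, 223, 219, 198, 144, 104, 133, 186, 208, 210]
125 [217, 221, 223, 223, 223, 223, 223, 223, 223, 224, 222, 221, 217, 205, 162, 119, 134, 175, 195, 183, 171, 192, 213, 218, 218, 218, 217, 216, 218, 221, 219, 219, 218, 219, 217, 214, 206, 211, 219, 223, 222, 221, 221, 221, 222, 221, 222, 221, 221, 222, 218, 195, 148, 104, 138, 191, 214, 212]
150 [154, 157, 172, 186, 200, 210, 213, 212, 211, 211, 212, 211, 208, 203, 187, 142, 107, 135, 176, 189, 180, 176, 198, 214, 217, 217, 216, 216, 216, 217, 217, 216, 216, 215, 216, 211, 205, 211, 215, 216, 217, 217, 217, 217, 218, 217, 218, 216, 217, 216, 213, 193, 144, 116, 145, 191, 211, 216]
```

View pics/crop4.png

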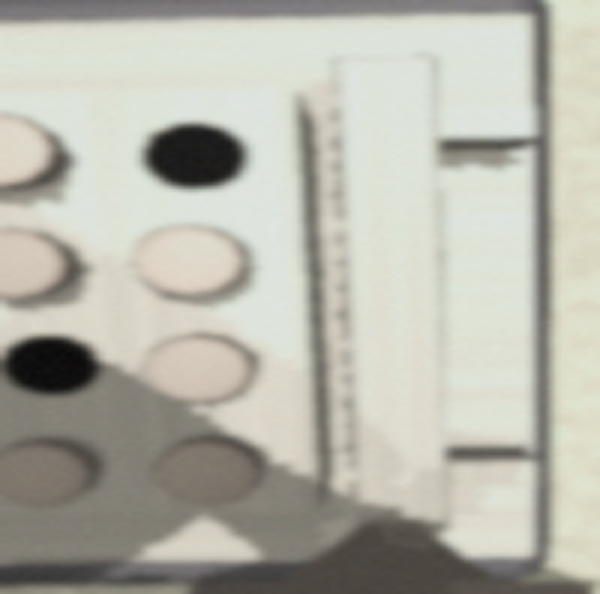

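```bash
python3 - <<'E'
from h import *
import pickle
c=pickle.load(open('c4.pkl','rb'));sc=pickle.load(open('c3.pkl','rb'))
S={'rail in':[(92,243),(355,213)],'rail out':[(92,265),(360,235)],'block':[(105,210),(330,182)],'blockback':[(100,98),(322,70)]}
for k,q in S.items():
    q=np.array(q,float);P=onz(sc,np.c_[145+q[:,0]/4,150+q[:,1]/4],.13); u=proj(c,P); print(k,P.round(4).tolist(),((u-[255,40])*[6,3.6]).round().tolist())
W={'dark':[(298,95),(320,495)],'dots':[(333,60),(350,500)],'right':[(437,58),(445,520)]}
for k,q in W.items():
    q=np.array(q,float);P=onz(c,np.c_[255+q[:,0]/6,40+q[:,1]/3.6],.13); u=proj(sc,P); print(k,P.round(4).tolist(),((u-[145,150])*4).round().tolist())
E
```

```text
rail in [[0.5965, -0.261, 0.13], [0.5665, -0.1396, 0.13]] [[449.0, 523.0], [464.0, 33.0]]
rail out [[0.6106, -0.257, 0.13], [0.581, -0.1345, 0.13]] [[537.0, 522.0], [567.0, 27.0]]
block [[0.5743, -0.2608, 0.13], [0.5463, -0.1559, 0.13]] [[321.0, 503.0], [306.0, 79.0]]
blockback [[0.4956, -0.285, 0.13], [0.4646, -0.1762, 0.13]] [[-168.0, 517.0], [-251.0, 81.0]]
dark [[0.5461, -0.1598, 0.13], [0.5737, -0.2586, 0.13]] [[322.0, 181.0], [110.0, 209.0]]
dots [[0.5492, -0.1506, 0.13], [0.5788, -0.2587, 0.13]] [[340.0, 187.0], [107.0, 217.0]]
right [[0.5642, -0.1463, 0.13], [0.5956, -0.2603, 0.13]] [[342.0, 209.0], [94.0, 242.0]]
```

```bash
python3 - <<'E'
from h import *
import pickle
c=pickle.load(open('c4.pkl','rb'));im=c['img'].astype(int);s=get_state()
Rm=R.from_quat(s['tcp_rot']).as_matrix();p=s['eef_pos']
for r in (230,245): 
    print(r,im[r,265:295].mean(1).astype(int).tolist(),im[r,345:372].mean(1).astype(int).tolist())
for h in (.015,.02,.025):
    P=onz(c,[(279,226),(359,226),(284,329),(358,329)],p[2]+h); print(h,((P-p)@Rm*1000).round(1).tolist())
t=np.array([.5702,-.2060]);d=np.r_[t-p[:2],0];print((d@Rm*1000).round(1),p)
E
```

```text
230 [135, 134, 136, 138, 137, 137, 136, 136, 138, 141, 143, 142, 131, 115, 106, 106, 110, 114, 116, 117, 116, 115, 116, 114, 114, 114, 117, 115, 116, 114] [111, 111, 111, 111, 112, 115, 117, 130, 154, 176, 186, 185, 185, 175, 161, 149, 158, 187, 205, 209, 212, 210, 209, 210, 212, 213, 213]
245 [215, 214, 214, 216, 212, 201, 172, 120, 76, 58, 55, 58, 62, 76, 112, 144, 165, 172, 161, 139, 121, 115, 114, 115, 114, 114, 113, 115, 115, 114] [110, 109, 112, 110, 111, 110, 111, 108, 110, 112, 109, 110, 107, 101, 92, 79, 66, 60, 56, 56, 57, 63, 92, 148, 190, 206, 207]
0.015 [[-17.1, -14.9, 26.3], [17.8, -15.0, 26.4], [-17.1, -15.0, -28.6], [19.6, -15.1, -28.5]]
0.02 [[-16.3, -19.9, 28.3], [17.0, -20.0, 28.4], [-16.3, -20.0, -24.2], [18.8, -20.1, -24.2]]
0.025 [[-15.6, -24.9, 30.3], [16.3, -25.0, 30.4], [-15.5, -25.0, -19.8], [18.0, -25.1, -19.8]]
[-1.4  0.2 65. ] [ 0.58765781 -0.26867065  0.27739858]
```

Correspondence between the two views settles it: the slot lies between crop4 x≈300-320 (block edge) and ≈440 (rail edge), gap 20.8 mm, centre (0.5702, -0.2060), direction 105°. Move over it and down to just above the mouth.

```bash
python3 -m inch '[{"ax":0,"ay":0,"az":0,"x":-1,"y":0,"z":30,"hand":1},{"ax":0,"ay":0,"az":0,"x":-1,"y":0,"z":24,"hand":1},{"ax":0,"ay":-0.012,"az":0,"x":0,"y":0,"z":10,"hand":1},{"ax":0,"ay":0,"az":0,"x":0,"y":20,"z":0,"hand":1},{"ax":0,"ay":0,"az":0,"x":0,"y":20,"z":0,"hand":1}]' && python3 -m inch '[{"ax":0,"ay":0,"az":0,"x":0,"y":0,"z":0,"hand":1},{"ax":0,"ay":0,"az":0,"x":0,"y":0,"z":0,"hand":1}]'
python3 - <<'E'
from h import *
s=get_state();p=s['eef_pos'];Rm=R.from_quat(s['tcp_rot']).as_matrix()
print(p,Rm.round(3).tolist(),(np.r_[np.array([.5702,-.2060])-p[:2],0]@Rm*1000).round(1))
o=np.zeros((480,800,3),np.uint8)
for i,n in enumerate(('scene','side')):
    c=cam(n);u=proj(c,[[.5702,-.206,.15]])[0].astype(int);print(n,u)
    b=c['img'][u[1]-60:u[1]+60,u[0]-50:u[0]+50,::-1];o[:,400*i:400*i+400]=cv2.resize(b,(400,480),interpolation=cv2.INTER_CUBIC)
cv2.imwrite('pics/c5.png',o)
E
```

```text
time: 6.68
eef_pos: [0.5711, -0.2073, 0.2408]
tcp_rot: [0.702, 0.095, -0.092, -0.7]
contact_force: [0.1, -0.8, -2.1]
opening: 0.409
time: 6.85
eef_pos: [0.5695, -0.2072, 0.2377]
tcp_rot: [-0.7, -0.092, 0.094, 0.702]
contact_force: [0.6, 0.1, -0.6]
opening: 0.409
[ 0.56945151 -0.20724237  0.23767397] [[0.965, -0.003, -0.261], [0.261, 0.002, 0.965], [-0.003, -1.0, 0.002]] [ 1. -0.  1.]
scene [198 195]
side [310 132]
```

View pics/c5.png

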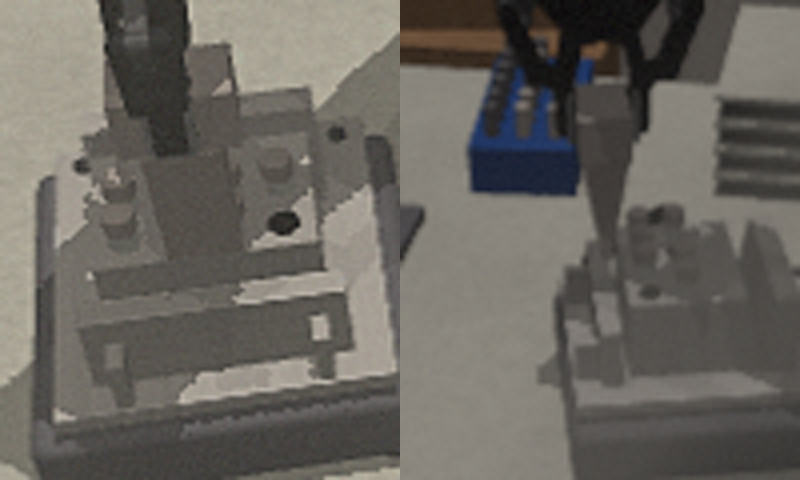

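Scene and side crops: the wedge hangs upright with its thin end right over the slot, between rail and block, centred lengthwise. Lower into it.

```bash
python3 -m inch '[{"ax":0,"ay":0,"az":0,"x":0,"y":12,"z":1,"hand":1},{"ax":0,"ay":0,"az":0,"x":0,"y":12,"z":0,"hand":1},{"ax":0,"ay":0,"az":0,"x":0,"y":8,"z":0,"hand":1},{"ax":0,"ay":0,"az":0,"x":0,"y":6,"z":0,"hand":1},{"ax":0,"ay":0,"az":0,"x":0,"y":0,"z":0,"hand":1}]' && python3 -m inch '[{"ax":0,"ay":0,"az":0,"x":0,"y":4,"z":0,"hand":1},{"ax":0,"ay":0,"az":0,"x":0,"y":4,"z":0,"hand":1},{"ax":0,"ay":0,"az":0,"x":0,"y":0,"z":0,"hand":1},{"ax":0,"ay":0,"az":0,"x":0,"y":0,"z":0,"hand":1}]'
```

```text
time: 7.37
eef_pos: [0.571, -0.2075, 0.2084]
tcp_rot: [0.702, 0.094, -0.093, -0.7]
contact_force: [-6.3, 2.7, 21.6]
opening: 0.413
time: 7.7
eef_pos: [0.5725, -0.2092, 0.208]
tcp_rot: [0.704, 0.096, -0.092, -0.698]
contact_force: [-12.8, 3.6, 41.8]
opening: 0.411
```

Unexpected: 42 N up already at TCP z 0.208 (only ~18 mm into the slot). Back off and look.

```bash
python3 -m inch '[{"ax":0,"ay":0,"az":0,"x":0,"y":-12,"z":0,"hand":1},{"ax":0,"ay":0,"az":0,"x":0,"y":-10,"z":0,"hand":1},{"ax":0,"ay":0,"az":0,"x":0,"y":0,"z":0,"hand":1},{"ax":0,"ay":0,"az":0,"x":0,"y":0,"z":0,"hand":1}]'
python3 - <<'E'
from h import *
s=get_state();p=s['eef_pos'];print(p,s['contact_force'],R.from_quat(s['tcp_rot']).as_matrix().round(3).tolist())
o=np.zeros((600,800,3),np.uint8)
for i,n in enumerate(('scene','side')):
    c=cam(n);u=proj(c,[[.5702,-.206,.16]])[0].astype(int);print(n,u)
    w=cv2.convertScaleAbs(c['img'],alpha=1.4)
    b=w[u[1]-50:u[1]+50,u[0]-33:u[0]+33,::-1];o[:,400*i:400*i+396]=cv2.resize(b,(396,600),interpolation=cv2.INTER_CUBIC)
cv2.imwrite('pics/c6.png',o)
E
```

```text
time: 8.03
eef_pos: [0.5696, -0.2064, 0.2141]
tcp_rot: [-0.701, -0.093, 0.094, 0.701]
contact_force: [0.2, -0.8, -3.2]
opening: 0.412
[ 0.56963378 -0.2064376   0.21410972] [ 0.1648648  -0.76498598 -3.18125931] [[0.965, -0.001, -0.262], [0.262, 0.001, 0.965], [-0.001, -1.0, 0.001]]
scene [197 191]
side [310 129]
```

View pics/c6.png

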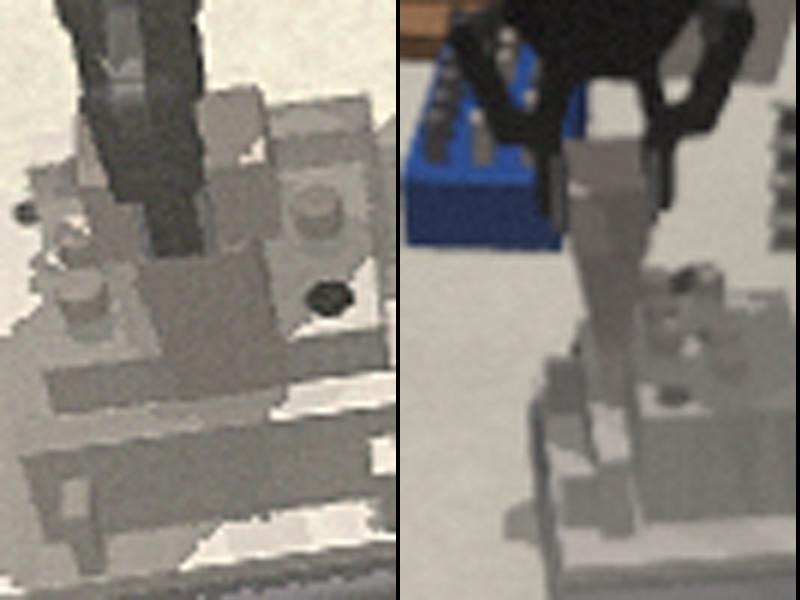

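```bash
python3 - <<'E'
from h import *
s=get_state();p=s['eef_pos'];Rm=R.from_quat(s['tcp_rot']).as_matrix()
n=np.r_[Rm[:2,0],0];t=np.r_[Rm[:2,2],0];z=np.array([0,0,1])
print(p,s['contact_force'])
cs={'scene':(cam('scene'),164,141),'side':(cam('side'),277,79)}
import pickle;pickle.dump(cs,open('c6.pkl','wb'))
for off in (.080,.094,.099):
  o=p-[0,0,off]
  K=dict(top_ft=o+18*n/1e3+28*t/1e3+.114*z,top_fnt=o+18*n/1e3-28*t/1e3+.114*z,top_bt=o-18*n/1e3+28*t/1e3+.114*z,bot_ft=o+18*n/1e3+28*t/1e3+.08*z,bot_bt=o-18*n/1e3+28*t/1e3+.08*z,thin_ft=o+3*n/1e3+18*t/1e3,thin_fnt=o+3*n/1e3-18*t/1e3,thin_bt=o-3*n/1e3+18*t/1e3)
  print(off)
  for k,v in K.items(): print('  ',k,*[(m,((proj(c,[v])[0]-[a,b])*6).round().astype(int).tolist()) for m,(c,a,b) in cs.items()])
E
```

```text
[ 0.5690229  -0.20610139  0.21275744] [ 0.32577213 -0.11081254 -1.59960832]
0.08
   top_ft ('scene', [253, 123]) ('side', [165, 163])
   top_fnt ('scene', [59, 146]) ('side', [156, 107])
   top_bt ('scene', [248, 47]) ('side', [247, 159])
   bot_ft ('scene', [269, 207]) ('side', [167, 233])
   bot_bt ('scene', [264, 130]) ('side', [248, 228])
   thin_ft ('scene', [270, 361]) ('side', [202, 373])
   thin_fnt ('scene', [157, 375]) ('side', [196, 334])
   thin_bt ('scene', [269, 348]) ('side', [215, 372])
0.094
   top_ft ('scene', [260, 158]) ('side', [166, 192])
   top_fnt ('scene', [68, 181]) ('side', [157, 135])
   top_bt ('scene', [255, 82]) ('side', [247, 188])
   bot_ft ('scene', [275, 241]) ('side', [168, 261])
   bot_bt ('scene', [270, 164]) ('side', [248, 256])
   thin_ft ('scene', [276, 390]) ('side', [202, 398])
   thin_fnt ('scene', [164, 405]) ('side', [196, 359])
   thin_bt ('scene', [275, 377]) ('side', [215, 398])
0.099
   top_ft ('scene', [262, 171]) ('side', [166, 202])
   top_fnt ('scene', [71, 193]) ('side', [158, 145])
   top_bt ('scene', [257, 94]) ('side', [247, 198])
   bot_ft ('scene', [278, 252]) ('side', [168, 270])
   bot_bt ('scene', [272, 175]) ('side', [248, 266])
   thin_ft ('scene', [278, 401]) ('side', [203, 407])
   thin_fnt ('scene', [166, 415]) ('side', [196, 368])
   thin_bt ('scene', [277, 388]) ('side', [215, 406])
```

```bash
python3 - <<'E'
from h import *
import pickle
cs=pickle.load(open('c6.pkl','rb'))
im=cs['scene'][0]['img'].astype(int)
print('scene cols',[190,194,198,202,206,210,214,218])
for v in range(192,222): print(v,[tuple(im[v,u]) and '%d/%d'%(im[v,u].mean(),im[v,u,0]-im[v,u,2]) for u in (190,194,198,202,206,210,214,218)])
im=cs['side'][0]['img'].astype(int)
print('side u 368/6+277=305..')
for v in range(124,156,2): print(v,['%d/%d'%(im[v,u].mean(),im[v,u,0]-im[v,u,2]) for u in range(300,326)])
E
```

```text
scene cols [190, 194, 198, 202, 206, 210, 214, 218]
192 ['80/9', '74/12', '83/10', '74/13', '79/8', '89/11', '105/7', '44/2']
193 ['83/12', '81/11', '81/6', '81/10', '80/11', '82/9', '101/9', '40/3']
194 ['73/13', '77/8', '79/11', '76/14', '77/12', '88/9', '93/8', '167/17']
195 ['77/13', '82/9', '80/10', '79/8', '82/7', '81/10', '145/18', '155/17']
196 ['85/9', '82/13', '79/13', '80/11', '76/8', '81/9', '161/15', '112/16']
197 ['89/13', '78/11', '80/10', '80/11', '81/13', '79/12', '81/10', '77/8']
198 ['107/11', '81/14', '77/9', '79/12', '77/8', '79/14', '84/9', '84/9']
199 ['101/10', '77/12', '81/11', '78/10', '80/10', '79/11', '84/7', '86/13']
200 ['88/8', '79/9', '77/11', '78/11', '77/11', '82/11', '85/6', '85/9']
201 ['85/8', '77/7', '82/8', '81/11', '80/9', '75/12', '85/6', '84/10']
202 ['83/9', '80/9', '78/10', '80/14', '82/10', '80/10', '85/9', '80/8']
203 ['83/8', '79/13', '80/9', '79/11', '80/7', '79/8', '84/11', '74/7']
204 ['85/7', '78/12', '79/10', '77/12', '82/12', '82/8', '91/8', '158/11']
205 ['86/8', '80/9', '82/11', '80/11', '75/10', '73/11', '158/17', '150/16']
206 
[... 4086 characters left out ...]
 '94/7', '94/8', '93/8', '94/8']
150 ['59/3', '79/5', '89/8', '88/6', '90/8', '88/7', '87/7', '78/7', '67/5', '112/7', '125/9', '120/10', '118/9', '116/9', '98/7', '77/5', '75/7', '79/7', '79/7', '81/8', '80/9', '81/7', '81/5', '81/7', '81/7', '80/7']
152 ['59/2', '88/5', '93/7', '89/8', '89/8', '89/8', '89/7', '82/6', '74/6', '105/7', '121/9', '121/12', '123/11', '123/11', '118/9', '91/6', '73/6', '77/6', '79/7', '81/7', '80/7', '81/6', '83/6', '80/8', '80/7', '82/8']
154 ['59/4', '89/5', '119/10', '120/9', '114/9', '115/9', '98/7', '88/8', '77/6', '78/7', '112/10', '123/10', '121/10', '122/9', '123/10', '96/7', '77/7', '79/7', '81/6', '82/8', '80/7', '81/6', '83/7', '81/6', '80/6', '81/7']
```

```bash
python3 - <<'E'
from h import *
import pickle
cs=pickle.load(open('c6.pkl','rb'));w=pickle.load(open('c4.pkl','rb'))
n=np.array([.9655,.2605]);t=np.array([-.2605,.9655])
print('cam n,t wrist',w['T'][:2,3]@n,w['T'][:2,3]@t)
for tt in (-.292,-.347):
 for nn in (.4864,.490,.4968,.5072,.5235):
  for z in (.13,.113,.07):
    P=np.r_[n*nn+t*tt,z]; print(tt,nn,z,'side',proj(cs['side'][0],[P])[0].round(1),'scene',proj(cs['scene'][0],[P])[0].round(1),'w4',proj(w,[P])[0].round(1))
E
```

```text
cam n,t wrist 0.499313263482945 -0.3401166380704832
-0.292 0.4864 0.13 side [316.2 148.8] scene [227.9 195.3] w4 [305.4  61. ]
-0.292 0.4864 0.113 side [316.3 154. ] scene [228.9 201.3] w4 [306.3  64.3]
-0.292 0.4864 0.07 side [316.4 166.7] scene [231.2 215.8] w4 [308.2  71.1]
-0.292 0.49 0.13 side [314.9 148.9] scene [228.  196.6] w4 [309.4  60.9]
-0.292 0.49 0.113 side [315.  154.1] scene [229.  202.5] w4 [310.1  64.2]
-0.292 0.49 0.07 side [315.1 166.7] scene [231.3 217.1] w4 [311.5  71. ]
-0.292 0.4968 0.13 side [312.4 149.1] scene [228.3 199. ] w4 [317.   60.8]
-0.292 0.4968 0.113 side [312.5 154.2] scene [229.2 204.9] w4 [317.2  64.1]
-0.292 0.4968 0.07 side [312.7 166.9] scene [231.6 219.5] w4 [317.6  70.9]
-0.292 0.5072 0.13 side [308.7 149.3] scene [228.7 202.7] w4 [328.6  60.7]
-0.292 0.5072 0.113 side [308.8 154.5] scene [229.6 208.7] w4 [328.1  64. ]
-0.292 0.5072 0.07 side [309.1 167.1] scene [231.9 223.2] w4 [327.1  70.8]
-0.292 0.5235 0.13 side [302.8 149.6] scene [229.3 208.6] w4 [346.7  60.5]
-0.292 0.5235 0.113 side [303.  154.8] scene [230.2 214.6] w4 [345.1  63.8]
[... 499 characters left out ...]
20.7] w4 [312.4 122.2]
-0.347 0.4968 0.13 side [310.8 138.7] scene [199.9 202.6] w4 [317.9 123.5]
-0.347 0.4968 0.113 side [310.9 143.8] scene [201.2 208.6] w4 [318.1 123.1]
-0.347 0.4968 0.07 side [311.1 156.2] scene [204.3 223.1] w4 [318.4 122.2]
-0.347 0.5072 0.13 side [307.2 138.9] scene [200.1 206.4] w4 [328.9 123.4]
-0.347 0.5072 0.113 side [307.3 144. ] scene [201.4 212.3] w4 [328.4 122.9]
-0.347 0.5072 0.07 side [307.6 156.4] scene [204.5 226.9] w4 [327.4 122. ]
-0.347 0.5235 0.13 side [301.5 139.2] scene [200.3 212.4] w4 [346.1 123.2]
-0.347 0.5235 0.113 side [301.7 144.3] scene [201.6 218.4] w4 [344.6 122.7]
-0.347 0.5235 0.07 side [302.1 156.7] scene [204.8 232.9] w4 [341.6 121.9]
```

The side, scene and wrist views now reveal my error: block width (83 mm) puts the block's far edge at n≈0.4035, and the dark 20 mm band on the robot's side of the block is the real slot. What I probed was the narrow gap at the stop, so the thin end landed on the stop's ledge. I'll lift clear and measure the real slot.

```bash
python3 -m inch '[{"ax":0,"ay":0,"az":0,"x":0,"y":-20,"z":0,"hand":1},{"ax":0,"ay":0,"az":0,"x":0,"y":-30,"z":0,"hand":1},{"ax":0,"ay":0,"az":0,"x":0,"y":-15,"z":0,"hand":1},{"ax":0,"ay":0,"az":0,"x":0,"y":0,"z":0,"hand":1},{"ax":0,"ay":0,"az":0,"x":0,"y":0,"z":0,"hand":1}]'
python3 - <<'E'
from h import *
import pickle
w=pickle.load(open('c4.pkl','rb'));sc=pickle.load(open('c0.pkl','rb'))['scene']
n=np.array([.9655,.2605]);t=np.array([-.2605,.9655])
for c,nm,tts in ((w,'w4',(-.30,-.32,-.347,-.37,-.385)),(sc,'scene',(-.30,-.32,-.347,-.37,-.395))):
  g=cv2.cvtColor(c['img'],cv2.COLOR_RGB2GRAY).astype(np.float32)
  for tt in tts:
    nn=np.arange(.36,.432,.002);P=np.c_[nn[:,None]*n+tt*t,np.full(len(nn),.13)];u=proj(c,P).astype(np.float32)
    print(nm,tt,cv2.remap(g,u[:,0].reshape(1,-1),u[:,1].reshape(1,-1),1)[0].astype(int).tolist())
E
```

```text
time: 8.65
eef_pos: [0.5701, -0.2067, 0.2802]
tcp_rot: [0.701, 0.094, -0.093, -0.701]
contact_force: [-0.4, 0.6, -1.9]
opening: 0.413
w4 -0.3 [114, 114, 115, 118, 121, 123, 124, 123, 125, 124, 125, 148, 130, 91, 90, 93, 91, 90, 89, 90, 91, 143, 205, 210, 209, 210, 212, 213, 209, 210, 212, 218, 224, 224, 224, 223]
w4 -0.32 [114, 114, 116, 120, 123, 125, 126, 124, 126, 125, 126, 125, 98, 75, 74, 76, 74, 73, 73, 73, 75, 128, 204, 215, 214, 219, 216, 213, 211, 212, 211, 215, 218, 218, 217, 213]
w4 -0.347 [119, 117, 118, 120, 122, 124, 127, 124, 130, 134, 138, 141, 112, 80, 78, 80, 80, 78, 78, 78, 78, 95, 140, 149, 147, 145, 146, 146, 149, 162, 189, 219, 224, 225, 224, 222]
w4 -0.37 [122, 120, 119, 128, 138, 140, 143, 141, 141, 143, 144, 142, 118, 82, 77, 80, 79, 78, 76, 76, 78, 89, 134, 146, 146, 145, 142, 137, 134, 131, 128, 129, 131, 132, 134, 128]
w4 -0.385 [137, 135, 135, 132, 125, 129, 138, 143, 143, 142, 143, 142, 119, 81, 78, 78, 79, 76, 74, 74, 73, 82, 114, 128, 129, 127, 126, 127, 128, 130, 128, 129, 129, 132, 133, 128]
scene -0.3 [172, 169, 166, 161, 161, 164, 163, 163, 164, 16
[... 202 characters left out ...]
57, 132, 98, 100, 103, 105, 105, 104, 104, 115, 137, 158, 171, 166, 165, 165, 165, 164, 161, 136, 125, 127, 138, 148, 158]
scene -0.347 [169, 170, 165, 162, 160, 161, 163, 162, 162, 164, 165, 158, 132, 114, 101, 102, 104, 104, 104, 104, 104, 129, 157, 165, 165, 162, 162, 162, 161, 162, 154, 135, 135, 144, 169, 171]
scene -0.37 [165, 166, 168, 164, 160, 160, 160, 160, 162, 163, 165, 156, 141, 113, 102, 105, 104, 102, 102, 102, 108, 131, 151, 169, 164, 162, 161, 161, 162, 163, 163, 163, 162, 163, 164, 162]
scene -0.395 [164, 164, 164, 163, 158, 156, 161, 162, 162, 163, 164, 164, 139, 110, 99, 98, 103, 105, 106, 106, 104, 116, 151, 162, 166, 161, 158, 155, 154, 154, 155, 160, 161, 150, 101, 83]
```

Both views agree: rail edge n=0.384, block edge n=0.4025 (gap 18.5 mm, parallel). Move −104 mm in tool x, then lower to just above the mouth.

```bash
python3 -m inch '[{"ax":0,"ay":0,"az":0,"x":-20,"y":0,"z":0,"hand":1},{"ax":0,"ay":0,"az":0,"x":-30,"y":0,"z":0,"hand":1},{"ax":0,"ay":0,"az":0,"x":-30,"y":0,"z":0,"hand":1},{"ax":0,"ay":0,"az":0,"x":-24,"y":0,"z":0,"hand":1},{"ax":0,"ay":0,"az":0,"x":0,"y":20,"z":0,"hand":1}]' && python3 -m inch '[{"ax":0,"ay":0,"az":0,"x":0,"y":20,"z":0,"hand":1},{"ax":0,"ay":0,"az":0,"x":0,"y":0,"z":0,"hand":1},{"ax":0,"ay":0,"az":0,"x":0,"y":0,"z":0,"hand":1},{"ax":0,"ay":0,"az":0,"x":0,"y":0,"z":0,"hand":1}]'
python3 - <<'E'
from h import *
import time
n=np.array([.9655,.2605]);t=np.array([-.2605,.9655])
s=get_state();p=s['eef_pos'];print(p,p[:2]@n,p[:2]@t,s['contact_force'],R.from_quat(s['tcp_rot']).as_matrix().round(3).tolist())
import pickle;cs={k:cam(k) for k in('scene','side')};pickle.dump(cs,open('c7.pkl','wb'))
o=np.zeros((480,800,3),np.uint8)
for i,k in enumerate(('side','scene')):
    c=cs[k];u=proj(c,[[*p[:2],.17]])[0].astype(int);w=cv2.convertScaleAbs(c['img'],alpha=1.4)
    o[:,400*i:400*i+400]=cv2.resize(w[max(u[1]-60,0):max(u[1]-60,0)+120,u[0]-50:u[0]+50,::-1],(400,480),interpolation=cv2.INTER_CUBIC)
cv2.imwrite('pics/c7.png',o)
# side-view edge profile of wedge: is it symmetric about the predicted axis?
c=cs['side'];g=cv2.cvtColor(c['img'],cv2.COLOR_RGB2GRAY).astype(np.float32)
Rm=R.from_quat(s['tcp_rot']).as_matrix();nn=np.r_[Rm[:2,0],0];tt=np.r_[Rm[:2,2],0]
for h in (-.03,-.04,-.05,-.06,-.07,-.08):   # height rel TCP, taper near face at t=+18mm
    a=np.arange(-26,27,2)/1000;P=p+a[:,None]*nn+.018*tt+[0,0,h];u=proj(c,P).astype(np.float32)
    print(h,'half exp',round(3+(h+.095)*176.3,1),cv2.remap(g,u[:,0].reshape(1,-1),u[:,1].reshape(1,-1),1)[0].astype(int).tolist())
E
```

```text
time: 9.07
eef_pos: [0.4675, -0.2352, 0.2614]
tcp_rot: [0.702, 0.093, -0.092, -0.7]
contact_force: [2.0, -0.9, -1.3]
opening: 0.414
time: 9.4
eef_pos: [0.4696, -0.2337, 0.2397]
tcp_rot: [-0.701, -0.093, 0.094, 0.701]
contact_force: [-0.5, -0.0, -1.1]
opening: 0.413
[ 0.46955359 -0.23367107  0.23973607] 0.3924826769758244 -0.34792812359899006 [-0.54899734 -0.02832136 -1.14285017] [[0.965, -0.001, -0.262], [0.262, 0.001, 0.965], [-0.001, -1.0, 0.001]]
-0.03 half exp 14.5 [56, 59, 58, 61, 63, 65, 70, 71, 72, 72, 72, 73, 73, 73, 72, 71, 70, 71, 70, 70, 72, 78, 86, 91, 91, 89, 88]
-0.04 half exp 12.7 [86, 84, 82, 82, 80, 76, 72, 72, 73, 73, 73, 73, 74, 73, 74, 73, 73, 73, 72, 70, 65, 57, 57, 57, 56, 57, 68]
-0.05 half exp 10.9 [64, 65, 65, 67, 68, 71, 73, 74, 75, 75, 76, 76, 75, 75, 75, 75, 75, 74, 76, 90, 104, 115, 117, 118, 120, 121, 123]
-0.06 half exp 9.2 [122, 122, 123, 124, 124, 124, 123, 118, 103, 86, 75, 74, 74, 75, 75, 75, 75, 79, 94, 117, 127, 127, 127, 127, 127, 126, 127]
-0.07 half exp 7.4 [124, 124, 125, 125, 124, 120, 108, 95, 86, 81, 78, 76, 76, 76, 76, 76, 81, 94, 112, 124, 128, 127, 122, 112, 100, 90, 90]
-0.08 half exp 5.6 [124, 125, 125, 122, 113, 99, 90, 88, 88, 85, 79, 76, 76, 76, 77, 78, 83, 100, 118, 127, 125, 118, 108, 93, 89, 90, 90]
```

Wedge sits centred (offset ≈ +0.8 mm, compensated) and upright over the real slot. Lower in.

```bash
python3 -m inch '[{"ax":0,"ay":0,"az":0,"x":0,"y":12,"z":0,"hand":1},{"ax":0,"ay":0,"az":0,"x":0,"y":10,"z":0,"hand":1},{"ax":0,"ay":0,"az":0,"x":0,"y":8,"z":0,"hand":1},{"ax":0,"ay":0,"az":0,"x":0,"y":0,"z":0,"hand":1},{"ax":0,"ay":0,"az":0,"x":0,"y":0,"z":0,"hand":1}]'
```

```text
time: 9.92
eef_pos: [0.4691, -0.2334, 0.209]
tcp_rot: [-0.7, -0.093, 0.094, 0.702]
contact_force: [0.5, 0.2, -1.6]
opening: 0.412
```

View pics/c7.png

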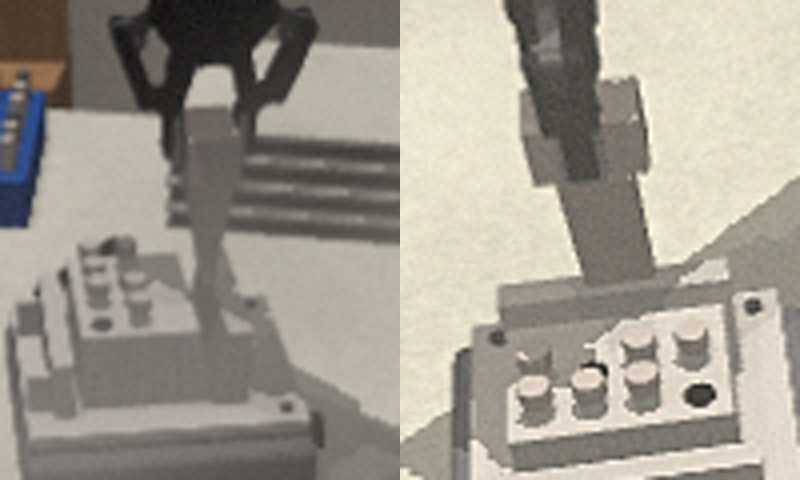

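The side crop shows the thin end over the slot on the robot's side of the block; no contact force at 16 mm depth. Continue.

```bash
python3 -m inch '[{"ax":0,"ay":0,"az":0,"x":0,"y":6,"z":0,"hand":1},{"ax":0,"ay":0,"az":0,"x":0,"y":6,"z":0,"hand":1},{"ax":0,"ay":0,"az":0,"x":0,"y":3,"z":0,"hand":1},{"ax":0,"ay":0,"az":0,"x":0,"y":0,"z":0,"hand":1},{"ax":0,"ay":0,"az":0,"x":0,"y":0,"z":0,"hand":1}]'; python3 -c "
from h import *
s=get_state();print(s['eef_pos'],s['contact_force'],s['eef_pos'][:2]@[.9655,.2605])"
```

```text
time: 10.33
eef_pos: [0.4695, -0.2338, 0.1951]
tcp_rot: [-0.701, -0.093, 0.094, 0.701]
contact_force: [0.5, 0.0, -1.5]
opening: 0.412
[ 0.46951882 -0.23377083  0.19509029] [ 0.45772367  0.03270114 -1.47194849] 0.39242311819127346
```

```bash
python3 -m inch '[{"ax":0,"ay":0,"az":0,"x":0,"y":3,"z":0,"hand":1},{"ax":0,"ay":0,"az":0,"x":0,"y":2,"z":0,"hand":1},{"ax":0,"ay":0,"az":0,"x":0,"y":0,"z":0,"hand":1},{"ax":0,"ay":0,"az":0,"x":0,"y":0,"z":0,"hand":1}]' 20
```

```text
time: 10.67
eef_pos: [0.4701, -0.2339, 0.1904]
tcp_rot: [0.701, 0.094, -0.093, -0.701]
contact_force: [2.2, -0.6, -2.7]
opening: 0.41
```

```bash
python3 -m inch '[{"ax":0,"ay":0,"az":0,"x":1,"y":0,"z":0,"hand":1},{"ax":0,"ay":0,"az":0,"x":0,"y":0,"z":0,"hand":0.1},{"ax":0,"ay":0,"az":0,"x":0,"y":0,"z":0,"hand":0},{"ax":0,"ay":0,"az":0,"x":0,"y":0,"z":0,"hand":-0.2},{"ax":0,"ay":0,"az":0,"x":0,"y":0,"z":0,"hand":-0.4}]' && python3 -m inch '[{"ax":0,"ay":0,"az":0,"x":0,"y":0,"z":0,"hand":-0.5},{"ax":0,"ay":0,"az":0,"x":0,"y":0,"z":0,"hand":-0.6},{"ax":0,"ay":0,"az":0,"x":0,"y":0,"z":0,"hand":-0.6},{"ax":0,"ay":0,"az":0,"x":0,"y":0,"z":0,"hand":-0.6}]'
python3 - <<'E'
from h import *
import pickle
s=get_state();p=s['eef_pos'];print(p,s['contact_force'],p[:2]@[.9655,.2605])
cs={k:cam(k) for k in('scene','side','wrist')};pickle.dump(cs,open('c8.pkl','wb'))
for k in cs: save(cs[k],k+'8.png')
n=np.array([.9655,.2605,0]);t=np.array([-.2605,.9655,0]);o=n*.3935+t*-.348
c=cs['side'];g=cv2.cvtColor(c['img'],cv2.COLOR_RGB2GRAY).astype(np.float32)
def prof(A): u=proj(c,A).astype(np.float32);return cv2.remap(g,u[:,0].reshape(1,-1),u[:,1].reshape(1,-1),1)[0].astype(int).tolist()
a=np.arange(-26,27,2)/1000
for z in (.135,.145,.155,.165): print('taper',z,prof(o+a[:,None]*n+.018*t+[0,0,z]))
# vertical profile of head near face (t=+28): top edge / bottom edge
zz=np.arange(.15,.23,.003);print('vert',zz[0],prof(o+.028*t+np.c_[zz*0,zz*0,zz]))
c=cs['scene'];g=cv2.cvtColor(c['img'],cv2.COLOR_RGB2GRAY).astype(np.float32)
print('vert scene',prof(o+.018*n+.022*t+np.c_[zz*0,zz*0,zz]))
E
```

```text
time: 11.08
eef_pos: [0.4705, -0.2337, 0.1906]
tcp_rot: [0.701, 0.093, -0.093, -0.701]
contact_force: [0.0, -0.7, -0.6]
opening: 0.699
time: 11.42
eef_pos: [0.4705, -0.2336, 0.1903]
tcp_rot: [-0.701, -0.093, 0.093, 0.701]
contact_force: [0.2, -0.3, 0.4]
opening: 0.799
[ 0.47052918 -0.23359549  0.19032604] [ 0.2203482  -0.32956647  0.37915299] 0.39344430326877755
taper 0.135 [99, 93, 98, 93, 86, 84, 82, 80, 77, 76, 75, 76, 75, 76, 77, 76, 76, 78, 80, 85, 93, 102, 109, 112, 113, 115, 116]
taper 0.145 [122, 111, 94, 83, 82, 82, 80, 76, 76, 75, 74, 75, 76, 75, 75, 75, 75, 74, 74, 76, 80, 82, 83, 84, 84, 84, 86]
taper 0.155 [126, 124, 118, 107, 87, 80, 78, 76, 75, 75, 76, 75, 75, 75, 73, 74, 75, 74, 74, 75, 79, 87, 89, 89, 89, 89, 88]
taper 0.165 [124, 123, 120, 111, 95, 82, 74, 74, 74, 74, 73, 72, 73, 74, 74, 74, 73, 75, 74, 73, 74, 85, 93, 98, 90, 89, 89]
vert 0.15 [76, 76, 76, 75, 75, 75, 73, 73, 73, 75, 73, 72, 72, 72, 73, 72, 72, 73, 73, 78, 78, 78, 77, 79, 78, 77, 77]
vert scene [79, 79, 75, 75, 80, 78, 76, 67, 75, 79, 84, 82, 86, 84, 82, 82, 83, 81, 83, 92, 96, 93, 95, 96, 94, 94, 89]
```

Released: head top reads z≈0.207 in both views, so the thin end is ≈38 mm below the mouth, and the taper is symmetric about the slot (±17 mm) — upright and loose, tool force ≈0. Now rise, shut the fingers and come down on the head.

```bash
python3 -m inch '[{"ax":0,"ay":0,"az":0,"x":0,"y":-8,"z":0,"hand":-0.6},{"ax":0,"ay":0,"az":0,"x":0,"y":-20,"z":0,"hand":-0.6},{"ax":0,"ay":0,"az":0,"x":0,"y":-25,"z":0,"hand":-0.6},{"ax":0,"ay":0,"az":0,"x":0,"y":-12,"z":0,"hand":-0.6},{"ax":0,"ay":0,"az":0,"x":0,"y":0,"z":0,"hand":1}]' && python3 -m inch '[{"ax":0,"ay":0,"az":0,"x":0,"y":0,"z":0,"hand":1},{"ax":0,"ay":0,"az":0,"x":0,"y":0,"z":0,"hand":1},{"ax":0,"ay":0,"az":0,"x":0,"y":0,"z":0,"hand":1},{"ax":0,"ay":0,"az":0,"x":0,"y":0,"z":0,"hand":1},{"ax":0,"ay":0,"az":0,"x":0,"y":0,"z":0,"hand":1}]' && python3 -m inch '[{"ax":0,"ay":0,"az":0,"x":0,"y":0,"z":0,"hand":1},{"ax":0,"ay":0,"az":0,"x":0,"y":10,"z":0,"hand":1},{"ax":0,"ay":0,"az":0,"x":0,"y":10,"z":0,"hand":1},{"ax":0,"ay":0,"az":0,"x":0,"y":5,"z":0,"hand":1},{"ax":0,"ay":0,"az":0,"x":0,"y":0,"z":0,"hand":1}]'; python3 -c "
from h import *
s=get_state();print(s['eef_pos'],s['contact_force'],s['eef_pos'][:2]@[.9655,.2605])"
```

```text
time: 11.98
eef_pos: [0.4722, -0.2348, 0.2599]
tcp_rot: [0.703, 0.095, -0.091, -0.699]
contact_force: [0.2, -0.9, 0.3]
opening: 0.674
time: 12.4
eef_pos: [0.4701, -0.2333, 0.2541]
tcp_rot: [-0.7, -0.093, 0.094, 0.701]
contact_force: [-0.0, 0.6, -0.0]
opening: -0.002
time: 12.82
eef_pos: [0.4695, -0.2328, 0.2276]
tcp_rot: [-0.7, -0.092, 0.095, 0.702]
contact_force: [-0.1, 0.5, 0.2]
opening: -0.003
[ 0.46947328 -0.23278511  0.22755544] [-0.11881933  0.52443538  0.195647  ] 0.39263593362168936
```

```bash
python3 -m inch '[{"ax":0,"ay":0,"az":0,"x":1,"y":6,"z":0,"hand":1},{"ax":0,"ay":0,"az":0,"x":0,"y":4,"z":0,"hand":1},{"ax":0,"ay":0,"az":0,"x":0,"y":3,"z":0,"hand":1},{"ax":0,"ay":0,"az":0,"x":0,"y":2,"z":0,"hand":1},{"ax":0,"ay":0,"az":0,"x":0,"y":0,"z":0,"hand":1}]' && python3 -m inch '[{"ax":0,"ay":0,"az":0,"x":0,"y":3,"z":0,"hand":1},{"ax":0,"ay":0,"az":0,"x":0,"y":2,"z":0,"hand":1},{"ax":0,"ay":0,"az":0,"x":0,"y":0,"z":0,"hand":1}]'; python3 -c "
from h import *
s=get_state();print(s['eef_pos'],s['contact_force'],s['eef_pos'][:2]@[.9655,.2605])"
```

```text
time: 13.23
eef_pos: [0.4716, -0.2333, 0.2152]
tcp_rot: [0.701, 0.093, -0.093, -0.701]
contact_force: [-0.0, -1.6, 0.2]
opening: -0.004
time: 13.48
eef_pos: [0.4719, -0.2335, 0.2106]
tcp_rot: [0.701, 0.094, -0.093, -0.701]
contact_force: [0.7, -0.0, -0.7]
opening: -0.001
[ 0.47189622 -0.23346355  0.21056188] [ 0.66228168 -0.03915202 -0.71021504] 0.3947985435107636
```

```bash
python3 -m inch '[{"ax":0,"ay":0,"az":0,"x":-1,"y":2,"z":0,"hand":1},{"ax":0,"ay":0,"az":0,"x":0,"y":2,"z":0,"hand":1},{"ax":0,"ay":0,"az":0,"x":0,"y":0,"z":0,"hand":1}]';python3 -m inch '[{"ax":0,"ay":0,"az":0,"x":0,"y":2,"z":0,"hand":1},{"ax":0,"ay":0,"az":0,"x":0,"y":2,"z":0,"hand":1},{"ax":0,"ay":0,"az":0,"x":0,"y":0,"z":0,"hand":1}]'
```

```text
time: 13.73
eef_pos: [0.4708, -0.2337, 0.2064]
tcp_rot: [0.701, 0.094, -0.093, -0.701]
contact_force: [2.2, 0.6, 1.6]
opening: -0.006
time: 13.98
eef_pos: [0.4703, -0.2336, 0.2027]
tcp_rot: [-0.701, -0.093, 0.094, 0.701]
contact_force: [-1.2, 0.4, 3.8]
opening: 0.001
```

```bash
python3 -m inch '[{"ax":0,"ay":0,"az":0,"x":0,"y":2,"z":0,"hand":1},{"ax":0,"ay":0,"az":0,"x":0,"y":2,"z":0,"hand":1},{"ax":0,"ay":0,"az":0,"x":0,"y":0,"z":0,"hand":1}]';python3 -m inch '[{"ax":0,"ay":0,"az":0,"x":0,"y":2,"z":0,"hand":1},{"ax":0,"ay":0,"az":0,"x":0,"y":2,"z":0,"hand":1},{"ax":0,"ay":0,"az":0,"x":0,"y":0,"z":0,"hand":1}]'
```

```text
time: 14.23
eef_pos: [0.4706, -0.2341, 0.2025]
tcp_rot: [0.701, 0.093, -0.094, -0.701]
contact_force: [-7.8, 4.0, 18.2]
opening: -0.004
time: 14.48
eef_pos: [0.4709, -0.2345, 0.2023]
tcp_rot: [0.702, 0.093, -0.094, -0.7]
contact_force: [-12.7, 7.1, 32.9]
opening: -0.004
```

Hard stop: force rose 4→33 N with no further travel (z 0.2025). Retract and check block edge, wedge height and lean.

```bash
python3 -m inch '[{"ax":0,"ay":0,"az":0,"x":0,"y":-8,"z":0,"hand":1},{"ax":0,"ay":0,"az":0,"x":0,"y":-20,"z":0,"hand":1},{"ax":0,"ay":0,"az":0,"x":0,"y":-30,"z":0,"hand":1},{"ax":0,"ay":0,"az":0,"x":0,"y":-30,"z":0,"hand":1},{"ax":0,"ay":0,"az":0,"x":0,"y":-20,"z":0,"hand":1}]' && python3 -m inch '[{"ax":0,"ay":0,"az":0,"x":0,"y":0,"z":0,"hand":1},{"ax":0,"ay":0,"az":0,"x":0,"y":0,"z":0,"hand":1},{"ax":0,"ay":0,"az":0,"x":0,"y":0,"z":0,"hand":1}]'
python3 - <<'E'
from h import *
import pickle
s=get_state();print(s['eef_pos'],s['contact_force'])
cs={k:cam(k) for k in('scene','side','wrist')};pickle.dump(cs,open('c9.pkl','wb'));c0=pickle.load(open('c0.pkl','rb'))
for k in cs: save(cs[k],k+'9.png')
n=np.array([.9655,.2605,0]);t=np.array([-.2605,.9655,0]);o=n*.396+t*-.348
def prof(c,A):
    g=cv2.cvtColor(c['img'],cv2.COLOR_RGB2GRAY).astype(np.float32);u=proj(c,A).astype(np.float32);return cv2.remap(g,u[:,0].reshape(1,-1),u[:,1].reshape(1,-1),1)[0].astype(int).tolist()
a=np.arange(.480,.496,.001)
for tt in (-.31,-.34,-.37): 
  for nm,c in (('before',c0['scene']),('after',cs['scene'])): print('stop gap scene',nm,prof(c,a[:,None]*n+tt*t+[0,0,.13]))
b=np.arange(.376,.416,.002)
for tt in (-.305,-.39):
  for nm,c in (('before',c0['scene']),('after',cs['scene'])): print('slot',tt,nm,prof(c,b[:,None]*n+tt*t+[0,0,.13]))
a=np.arange(-26,27,2)/1000
for z in (.14,.15,.165,.18): print('side',z,prof(cs['side'],o+a[:,None]*n+(.018 if z<.158 else .028)*t+[0,0,z]))
zz=np.arange(.14,.22,.003);print('vert',prof(cs['side'],o+.028*t+np.c_[zz*0,zz*0,zz]),'scene',prof(cs['scene'],o+.018*n+np.c_[zz*0,zz*0,zz]))
E
```

```text
time: 14.9
eef_pos: [0.4705, -0.2338, 0.3043]
tcp_rot: [0.701, 0.093, -0.093, -0.701]
contact_force: [1.2, -0.6, 0.2]
opening: 0.0
time: 15.15
eef_pos: [0.4698, -0.2331, 0.3002]
tcp_rot: [-0.7, -0.092, 0.094, 0.702]
contact_force: [0.5, 0.5, 0.9]
opening: -0.0
[ 0.46976093 -0.23311258  0.30018926] [0.47250142 0.50088349 0.85455739]
stop gap scene before [178, 176, 173, 160, 142, 126, 112, 97, 83, 86, 88, 90, 92, 94, 94, 93, 90]
stop gap scene after [45, 48, 50, 81, 126, 167, 167, 164, 158, 144, 129, 114, 98, 84, 76, 79, 82]
stop gap scene before [171, 169, 168, 159, 144, 131, 116, 100, 86, 87, 89, 92, 92, 92, 92, 92, 92]
stop gap scene after [90, 93, 95, 109, 134, 157, 162, 160, 158, 146, 130, 117, 102, 90, 81, 81, 81]
stop gap scene before [166, 167, 168, 163, 150, 135, 120, 102, 87, 86, 89, 91, 92, 92, 93, 92, 92]
stop gap scene after [119, 133, 147, 155, 155, 154, 155, 155, 156, 146, 134, 120, 106, 91, 80, 80, 80]
slot -0.305 before [164, 167, 168, 166, 133, 97, 102, 103, 102, 104, 105, 103, 116, 137, 160, 168, 164, 164, 161, 156]
slot -0.305 after [145, 145, 148, 154, 123, 88, 94
[... 313 characters left out ...]
 80, 77, 75, 75, 75, 76, 76, 75, 75, 76, 76, 75, 75, 75, 76, 80, 86, 97, 108, 120, 120, 120]
side 0.15 [120, 109, 96, 84, 80, 78, 76, 75, 75, 76, 76, 76, 75, 75, 75, 75, 74, 76, 75, 74, 74, 76, 84, 97, 112, 116, 118]
side 0.165 [123, 122, 118, 107, 86, 80, 78, 78, 78, 78, 78, 79, 79, 78, 78, 78, 78, 78, 78, 78, 77, 76, 77, 85, 91, 87, 88]
side 0.18 [122, 122, 120, 112, 90, 77, 78, 79, 79, 79, 79, 79, 79, 80, 79, 79, 79, 78, 79, 79, 79, 77, 73, 77, 91, 111, 116]
vert [76, 75, 75, 75, 75, 75, 77, 79, 79, 78, 78, 79, 79, 79, 79, 79, 86, 100, 108, 102, 87, 79, 79, 79, 80, 83, 78] scene [80, 80, 80, 78, 78, 84, 91, 82, 83, 84, 85, 83, 82, 83, 84, 83, 83, 123, 125, 95, 93, 92, 95, 95, 95, 91, 129]
```

The block edge moved +5.5 mm to a 24 mm slot (its stop), the head top is at ≈0.190, so the thin end is ≈54 mm below the mouth (tight = 53). The wedge faces look symmetric and the tool is clear. Handing in.

```bash
python3 -c "
from h import *
print(sign_off())"
```

```text
the job is handed in; nothing more can be done
None
```

I set the large wedge upright in the slot, let it stand loosely, pressed it down until it went solid, and handed the job in at about 15 s. There was no verdict.

**Last checks** (from camera measurements; I looked at no picture after the pressing):

| Check | Measured | Should be |
|---|---|---|
| Loose stage, thin end below the mouth | about 38 mm, gripper open, tool force about 0 N | 37 to 47 mm |
| Slot width after pressing | 18.5 → 24 mm (block moved about 5.5 mm) | 24 mm at the stop |
| Tight stage, thin end below the mouth | about 54 mm | 53 mm |
| Wedge sides | within about 2 mm of symmetric, so it looks upright | within 10° |

At the end of the press the force rose from 4 to 33 N with no more travel. That is above the suggested 10 to 20 N. The fingers ended about 100 mm clear of the wedge.

**What went wrong or disagreed:**
- **Wrong gap first:** I took the gap at the stop for the slot and pressed the thin end onto the ledge there, with about 42 N at the wrist. I backed off, re-measured and moved to the real slot; the wedge did not slip noticeably in the grip.
- **Loose depth uncertain:** when pressing, real resistance came only about 15 mm lower than that 38 mm depth implied. The wedge may have been pushed most of the way with little force, or the 38 mm reading may be too small.
- **Not measured:** the wedge's force on the block. I infer that it is tight from the hard stop and the matching depth.

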